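# Pack the assortment carton with capped oil bottles

### The arm

A 6-joint arm with a two-finger parallel gripper is mounted at the origin on the work surface. World frame = base frame: x ahead of the robot, y to its left, z up, the work surface at z = 0. Lengths are in m, angles in degrees, forces in N, time in s.
With the tool pointing down it reaches from about 0.375 to 0.9 m from the base axis. Payload 3.1 kg.
Tool frame: the origin (TCP) lies midway between the tips of the shut fingers; the grasp point (between the pads) lies 19 mm behind it (bot.hold_point_z is the distance from the TCP to the grasp point, in m); z points along the fingers, y is the line along which they close (so a half turn about z gives the same grasp; the last joint's range is limited). The gripper opens to 87 mm and grips with 3 to 60 N. Pads are 19 mm wide; open, the fingers measure 117 mm over their backs; the gripper's body (75 mm by 190 mm) begins 51 mm behind the grasp point.
Start: joints at [66.95, 30.224, 82.088, -0, 67.689, -10.227], TCP at [0.139, 0.609, 0.223] pointing down, gripper open.
Joint ranges: [-176.69, 176.69], [-43.24, 126.21], [12.49, 139.97], [-82, 262], [0, 151.66], [-163.58, 163.58]. Speed limits (degrees/s): [159.86, 159.86, 180, 180, 180, 180].

### API

Orientations are given as a 3x3 rotation matrix whose columns are the frame's x, y, z axes.
In Python, from rig import read_state, optics, order, bot gives the robot as it stands.
- The arm moves only by the tool drive_tool, never from a script. Its argument "steps" is a list of rows, each a list of 7 numbers: the finger opening in mm, from 0 to 87, then the shift along the tool's x, y, z normalised to -1 to 1, where 1 is 0.12 m, then the turn, a rotation vector about the tool's x, y, z normalised to -1 to 1, where 1 is 1.5 rad. In form: [[jaw, tx, ty, tz, ax, ay, az], ...]. A call has 1 to 8 rows; each row is the pose to reach, as a shift and turn from the pose commanded when the call began, along the tool's axes at that moment; what a row does not reach only later rows make up. A row lasts 1/10 s, in which the tool goes at most 50 mm and 8.59 degrees, less where a joint would pass 70% of its speed; a pose out of reach is approached as far as the arm can. A call with a number of a shift or a turn outside -1 to 1 is refused whole. A call with a gripper value outside its range is refused whole. The fingers move at their own pace and stop on an object; the grip force is fixed at half the most. Time passes only in rows, so rows that repeat a pose let the fingers close. It gives the time, the measured TCP pose, the force, the opening and the grip force at its end, in the units of the state.
- read_state(): the state, without advancing time (a new reading comes with each control period).
- optics.capture(name): name is "scene" or "top"; returns a dict with "color" (420x560x3 uint8, blue, green, red), "range_z" (420x560 float32, m along the optical axis (not along the pixel's ray), 0 where there is no reading), "fx", "fy", "cx", "cy" (pixels), "D" ([k1, k2, p1, p2, k3] as OpenCV has them; the pictures are not rectified), "rvec" (rotation vector, rad) and "tvec" (3), from world to camera coordinates, as OpenCV has them. Camera axes: x right, y down, z forward; pixel columns grow to the right and rows downward; lengths in m; the calibration is good to about 2 mm. A picture is of the moment at which its call begins.
- order.hand_in(): hands the job in; it is judged then, once.
The state is a dict: "time_s": time; "joint_positions": joint angles; "qvel": joint speeds; "tau": joint torques, N m; "position": TCP position; "tcp_rot": TCP orientation; "force": force on the tool from outside, world axes, zero at the start; "moment": the same for the moment, N m; "opening": opening from 0.0 (shut) to 1.0 (fully open); "grasp_force": force on a finger pad.
Only numpy, scipy, OpenCV 4.12 (cv2) and the standard library are available. Lean on these libraries where they do the work, as an engineer would, in place of code of your own. Each camera call takes 0.05 s, during which the arm holds its last target. There are 200 camera calls.

### The job

Pack the assortment carton for dispatch: stand the two capped flat bottles in its two wide cells and the two capped round bottles in its two narrow cells, one bottle to a cell, upright and right down on the carton's floor, setting each one down rather than dropping it in. The two bottles without a cap are not filled yet: leave them, the funnel and the tub of caps standing where they are.

Things in the scene. Friction and masses are not known exactly. Their poses are not given: they have to be found in the camera images.
- flat_a: One capped flat oil bottle, teal plastic, paper labels: body 72 (its x) by 40 (its y) mm, 96 tall, shoulders sloping to a short neck at 112 mm. A ribbed screw cap, 34 mm in diameter, firmly on (lift by it), centred over the origin from 116 to 142 mm height. Full, 0.25 kg. Origin: centre of underside, z up. Half a turn makes no difference.
- flat_b: The other capped flat oil bottle, teal plastic, paper labels: body 72 (its x) by 40 (its y) mm, 96 tall, shoulders sloping to a short neck at 112 mm. A ribbed screw cap, 34 mm in diameter, firmly on (lift by it), centred over the origin from 116 to 142 mm height. Full, 0.25 kg. Origin: centre of underside, z up. Half a turn makes no difference.
- round_a: One capped round oil bottle, teal plastic, paper label: body 48 mm in diameter, 104 tall, shoulders rounding to a short neck at 124 mm. A ribbed screw cap, 34 mm in diameter, firmly on (lift by it), centred over the origin from 126 to 152 mm height. Full, 0.23 kg. Origin: centre of underside, z up.
- round_b: The other capped round oil bottle, teal plastic, paper label: body 48 mm in diameter, 104 tall, shoulders rounding to a short neck at 124 mm. A ribbed screw cap, 34 mm in diameter, firmly on (lift by it), centred over the origin from 126 to 152 mm height. Full, 0.23 kg. Origin: centre of underside, z up.
- open_flat: Look-alike to leave: empty flat bottle (body 72 (its x) by 40 (its y) mm, 96 tall, shoulders sloping to a short neck at 112 mm) WITHOUT a cap, a bare open neck 24 mm in diameter with a dark mouth, top at 130 mm. 0.05 kg. Origin: centre of underside, z up.
- open_round: Look-alike to leave: empty round bottle (body 48 mm in diameter, 104 tall, shoulders rounding to a short neck at 124 mm) WITHOUT a cap, a bare open neck 24 mm in diameter with a dark mouth, top at 140 mm. 0.05 kg. Origin: centre of underside, z up.
- carton: Fixed open carton, 168 (x) by 140 (y) mm, 88 tall, 4 mm walls and floor; flaps lean out 27 mm more. A partition (4 mm thick, top at 80) makes 4 cells: WIDE 92 (x) by 64 (y) at x -34, y +34/-34; NARROW 64 by 64 at x +48, y +34/-34. Flat bottles fit only wide cells, 72 mm side along carton x within 20 deg. Origin: centre of underside, z up; any yaw.
- scale: Blue bench scale with a steel pan and a black display strip, about 200 mm (x) by 170 mm (y), 42 mm tall; does not move, not part of the job. Origin: about the centre of its underside.
- funnel: White plastic funnel standing on its mouth: rim 104 mm in diameter, stem up to 125 mm height. Bystander, 0.09 kg. Origin: centre of the rim on the table.
- cap_tub: White plastic tub of spare caps, 120 mm across the rim, 60 mm tall. Bystander, 0.35 kg. Origin: centre of its underside.
Things that resemble listed ones, but are neither listed nor needed, are in the scene too. Leave any purple look-alike of the flat_b alone.

How it is judged:
By the outcome, as a careful person would: the job done as asked, in the order asked, and still so for the second after the job is handed in, with the robot touching nothing.
It also fails if it takes over 112 s, if anything falls off the work surface, if the arm or the gripper's body presses on something with over 40 N, if the wrist force passes 120 N, or if a joint passes its speed limit or range.

## Working session

There is one attempt and no reset: what is moved stays moved. The work goes in short steps, Python scripts to look and compute and a tool call to move; the robot and the scene stay as the last step left them, time stands still between calls to the robot, and variables do not carry over. Pictures are saved under pics/ and viewed, at most 14 in all, crops included, and the job is handed in when it is done.

Besides the shell and the picture viewer there is one more tool, called after "Call:" by a JSON object that holds its "op" and its "data". drive_tool: Moves the arm, as the interface text tells. Scaled input: -1 to 1 covers 0.12 m each way for a shift and 1.5 rad each way for a turn. Its arguments: {"type":"object","properties":{"steps":{"type":"array"}},"required":["steps"]}

```bash
mkdir -p pics; ls
cat > h.py <<'E'
import numpy as np, cv2, pickle
from rig import read_state, optics, order, bot
def K(c): return np.array([[c['fx'],0,c['cx']],[0,c['fy'],c['cy']],[0,0,1.]])
def cap(n):
    c=optics.capture(n); pickle.dump(c,open(f'{n}.pkl','wb')); return c
def load(n): return pickle.load(open(f'{n}.pkl','rb'))
def rays(c,uv):
    R=cv2.Rodrigues(np.array(c['rvec'],float))[0]; t=np.array(c['tvec'],float).ravel()
    p=cv2.undistortPoints(np.array(uv,float).reshape(-1,1,2),K(c),np.array(c['D'],float)).reshape(-1,2)
    d=np.c_[p,np.ones(len(p))]
    return -R.T@t, d@R, d
def plane(c,uv,z):
    o,d,_=rays(c,uv); s=(z-o[2])/d[:,2]; return o+s[:,None]*d
def depthpts(c):
    h,w=c['range_z'].shape; vv,uu=np.mgrid[:h,:w]
    o,d,_=rays(c,np.c_[uu.ravel(),vv.ravel()]); z=c['range_z'].ravel()
    P=o+d*z[:,None]; P[z<=0]=np.nan; return P.reshape(h,w,3)
E
python3 - <<'E'
from h import *
for n in('scene','top'):
    c=cap(n); cv2.imwrite(f'pics/{n}0.png',cv2.resize(c['color'],(800,600)) if 0 else c['color'])
    o,_,_=rays(c,[[280,210]]); print(n,o,c['fx'],plane(c,[[280,210],[0,0],[559,419]],0).round(3).tolist())
s=read_state();print(s)
E
```

```text
pics
scene [1.28269291 0.53820937 0.71523395] 415.2824488864922 [[0.542, -0.006, 0.0], [-0.607, -4.771, 0.0], [0.726, 0.777, 0.0]]
top [0.39287065 0.01267573 1.00619505] 443.97792979472666 [[0.645, 0.018, 0.0], [1.207, 0.783, 0.0], [0.206, -0.582, 0.0]]
{'time_s': 0.1, 'joint_positions': array([ 6.69508842e+01,  3.02717147e+01,  8.21484853e+01,  8.29854887e-04,
        6.76914658e+01, -1.02268437e+01]), 'qvel': array([ 0.06831637, -0.0049864 , -0.12271887, -0.01979651,  0.06606367,
        0.11285208]), 'tau': array([-4.65043922e-04, -4.40986526e+01, -1.77150464e+01,  6.34798058e-02,
        5.34323242e-02, -5.39461860e-05]), 'position': array([0.13840381, 0.6088042 , 0.22169325]), 'tcp_rot': array([[-9.75061798e-01,  2.21932174e-01, -7.75377579e-04],
       [ 2.21933238e-01,  9.75060224e-01, -1.78810555e-03],
       [ 3.59201686e-04, -1.91559546e-03, -9.99998101e-01]]), 'force': array([-0.83538017, -0.76808063,  0.71630347]), 'moment': array([-0.00265799,  0.0292351 , -0.00410735]), 'grasp_force': 0.0, 'opening': 0.9997251192436284}
```

View pics/top0.png

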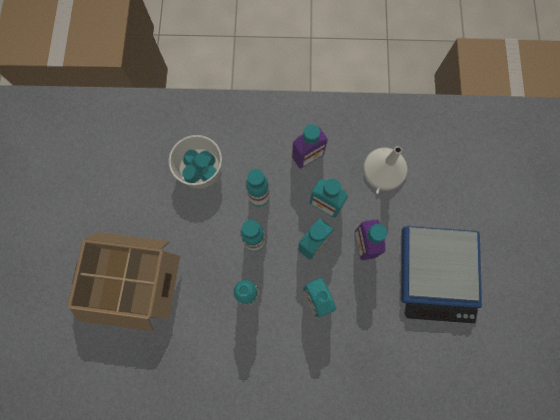

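View pics/scene0.png

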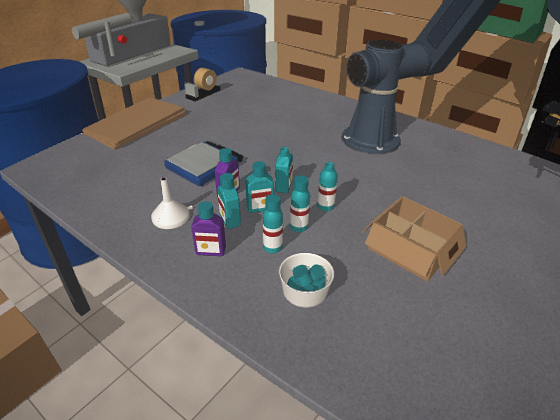

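The top view shows the capped rounds at (257,180) and (252,229) and the open round at (245,292). The capped teal flats are at (331,188) and (319,230), and the open flat is at (320,297). The purple look-alikes are at (310,140) and (376,235), and the carton is at (120,280). The caps and missing caps look clear in the scene view. Next I'll measure, and confirm with an enlarged crop.

Run:
```python
from h import *
c=load('top'); P=depthpts(c); Z=P[...,2]; 
print('table z',np.nanmedian(Z[330:400,200:400]))
hsv=cv2.cvtColor(c['color'],cv2.COLOR_BGR2HSV)
teal=cv2.inRange(hsv,(80,80,30),(100,255,255))>0
purple=cv2.inRange(hsv,(120,60,20),(160,255,255))>0
m=((Z>0.1)&(np.arange(560)[None]>225)&(np.arange(560)[None]<400)&(np.arange(420)[:,None]>100)).astype(np.uint8)
for zlo,zhi,zt in((.133,.165,0),):
    mm=((Z>zlo)&(Z<zhi)&(m>0)).astype(np.uint8)
    n,l,s,ce=cv2.connectedComponentsWithStats(mm)
    for i in range(1,n):
        if s[i,4]<20: continue
        k=l==i; zt=np.nanmedian(Z[k]); (ec,er)=cv2.minEnclosingCircle(np.argwhere(k)[:,::-1].astype(np.float32))
        print('cap',ce[i].round(1),s[i,4],'z',zt.round(4),'depth xy',np.nanmean(P[k],0).round(4),'ray xy',plane(c,[ec],zt)[0].round(4),'r px',round(er,1))
# carton rim
cc=np.zeros_like(m);cc[225:335,60:185]=1
R=(cc>0)&(Z>.07)&(Z<.1); print('carton', R.sum(), np.nanpercentile(Z[R],[5,50,95]))
cv2.imwrite('pics/crop1.png',np.hstack([cv2.resize(c['color'][110:330,230:400],None,fx=2.7,fy=2.7,interpolation=2)]))
s=load('scene')['color']; cv2.imwrite('pics/crop2.png',cv2.resize(s[135:270,180:350],None,fx=4.4,fy=4.4,interpolation=2))
z=np.zeros((420,560),np.uint8); z[R]=255
cv2.imwrite('pics/cart.png',np.hstack([cv2.resize(c['color'][225:335,60:185],None,fx=3,fy=3,interpolation=2),cv2.cvtColor(cv2.resize(z[225:335,60:185],None,fx=3,fy=3,interpolation=0),8)]))
```

```text
table z 2.194560335611051e-05
cap [311.8 131.6] 222 z 0.1423 depth xy [ 0.7808 -0.0451  0.142 ] ray xy [ 0.7804 -0.0454  0.1423] r px 8.4
cap [256.1 177.4] 262 z 0.1519 depth xy [0.6742 0.0675 0.1506] ray xy [0.6741 0.0667 0.1519] r px 9.4
cap [332.4 186.3] 240 z 0.1423 depth xy [ 0.662  -0.0878  0.142 ] ray xy [ 0.6615 -0.088   0.1423] r px 8.7
cap [250.8 228. ] 263 z 0.1516 depth xy [0.5695 0.0738 0.1508] ray xy [0.5692 0.0733 0.1516] r px 9.3
cap [318.  230.9] 240 z 0.1423 depth xy [ 0.5688 -0.0591  0.1421] ray xy [ 0.5688 -0.0592  0.1423] r px 8.8
cap [377.2 231.9] 248 z 0.1423 depth xy [ 0.5698 -0.1763  0.1421] ray xy [ 0.57   -0.176   0.1423] r px 9.1
cap [243.8 289.8] 52 z 0.1394 depth xy [0.4499 0.0833 0.1392] ray xy [0.4497 0.083  0.1394] r px 6.2
carton 2685 [0.07150938 0.08282915 0.08988055]
```

View pics/crop1.png

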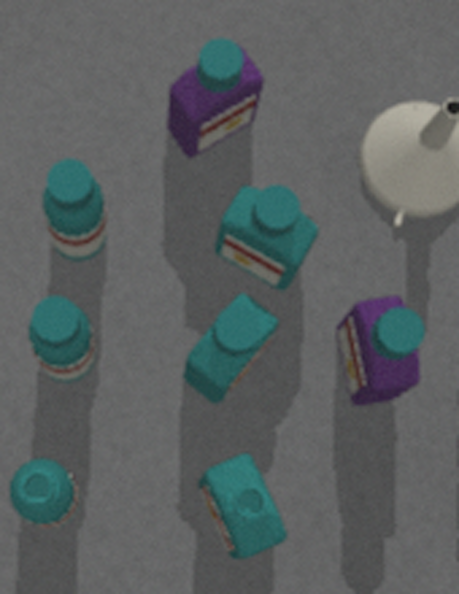

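View pics/crop2.png

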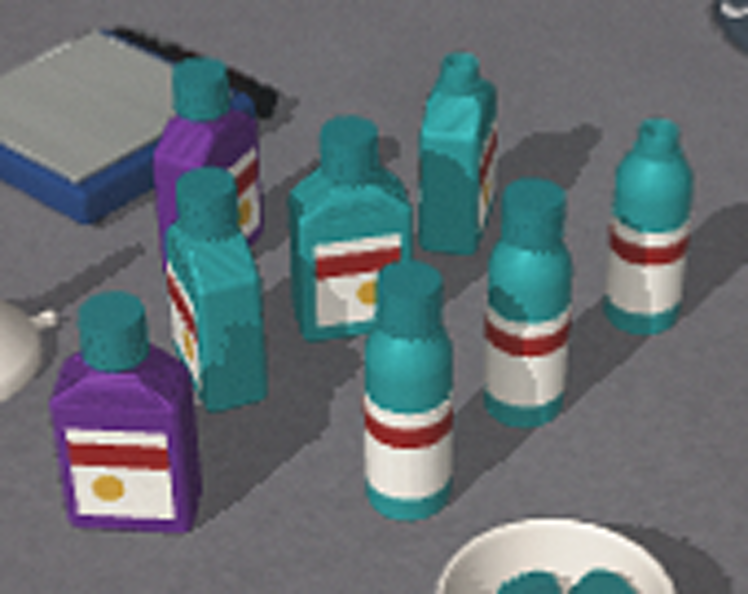

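View pics/cart.png

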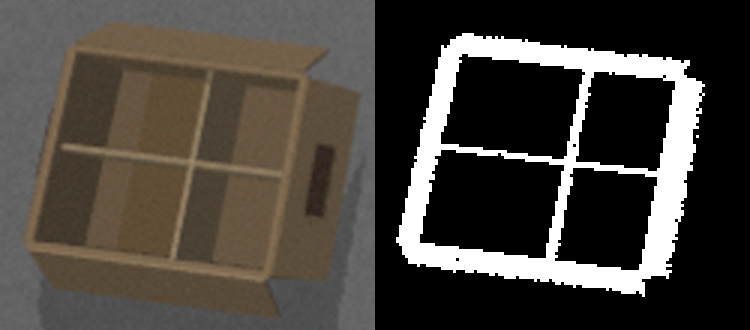

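The crops confirm it. The teal capped flats are at (332,186) and (318,231), and the capped rounds are at (256,177) and (251,228). (244,290) and (320,297) have bare necks, and the two purple bottles are left alone. The wide cells are on the left in the image (world +y), so carton x points roughly toward world -y.

Run:
```python
from h import *
c=load('top'); P=depthpts(c); Z=P[...,2]
hsv=cv2.cvtColor(c['color'],cv2.COLOR_BGR2HSV)
for nm,xy in(('A',(.6617,-.0879)),('B',(.5688,-.0591)),('open',(.47,-.07)),):
    d=np.hypot(P[...,0]-xy[0],P[...,1]-xy[1])
    k=(d<.05)&(Z>.03)&(Z<.113); q=P[k][:,:2].astype(np.float32)
    r=cv2.minAreaRect(q*1000); b=cv2.boxPoints(r); e=[b[1]-b[0],b[2]-b[1]]; e=max(e,key=np.linalg.norm)
    print(nm,k.sum(),np.round(r[0],1),np.round(r[1],1),'long axis yaw',np.degrees(np.arctan2(e[1],e[0]))%180)
# carton partition: points 72..82mm well inside
ctr=plane(c,[[124,278]],.08)[0]; print('cross approx',ctr)
Q=P[225:335,60:185].reshape(-1,3); px=np.c_[np.tile(np.arange(60,185),110),np.repeat(np.arange(225,335),125)]
k=(Q[:,2]>.072)&(Q[:,2]<.084); q=Q[k][:,:2]
def line(p):
    vx,vy,x,y=cv2.fitLine(p.astype(np.float32),cv2.DIST_HUBER,0,.001,.001).ravel(); return np.array([x,y]),np.array([vx,vy])
u=px[k]; 
# initial directions in pixels from crop: long (62,147)->(282,174); short (208,70)->(175,255)
def sel(a,b):
    a=np.array(a)/3+[60,225];b=np.array(b)/3+[60,225];n=(b-a)/np.linalg.norm(b-a);w=u-a;t=w@n
    return (abs(w@[-n[1],n[0]])<2.5)&(t>3)&(t<np.linalg.norm(b-a)-3)
l1=line(q[sel((75,148),(270,172))]);l2=line(q[sel((206,80),(177,240))])
s=np.linalg.solve(np.c_[l1[1],-l2[1]],l2[0]-l1[0]); X=l1[0]+s[0]*l1[1]
d=l1[1]*(-1 if l1[1][1]>0 else 1); print('cross',X,'yaw x-part',np.degrees(np.arctan2(d[1],d[0])),'y-part',np.degrees(np.arctan2(*l2[1][::-1])))
yd=np.array([-d[1],d[0]]); e=l2[1]*np.sign(l2[1]@yd); yaw=np.arctan2(d[1]+(-e[0]*-1)*-1*0,d[0])
C=X-.014*d; print('centre',C)
for n,x,y in(('W+',-34,34),('W-',-34,-34),('N+',48,34),('N-',48,-34)): print(n,(C+x/1e3*d+y/1e3*yd).round(4))
# rim check: colour-image rim corners, outer, z .088
print('rim',plane(c,np.array([[71,46],[307,73],[268,277],[28,246]])/3+[60,225],.088).round(4).tolist())
for s in((-80,-68),(84,-70),(84,70),(-84,70)): print((C+s[0]/1e3*d+s[1]/1e3*yd).round(4))
```

```text
A 649 [662.1 -87.9] [72.  40.8] long axis yaw 60.220737
B 473 [569.1 -60.3] [40.6 72.8] long axis yaw 140.88861
open 467 [448.3 -66.5] [62.1 40.6] long axis yaw 22.804472
cross approx [0.4712688  0.33850879 0.08      ]
cross [0.4697122  0.33813414] yaw x-part -95.53542 y-part -5.0777335
centre [0.47106266 0.35206884]
W+ [0.5082 0.3826]
W- [0.4405 0.3892]
N+ [0.5003 0.301 ]
N- [0.4326 0.3076]
rim [[0.5469, 0.4296, 0.088], [0.5322, 0.2616, 0.088], [0.3932, 0.2759, 0.088], [0.4089, 0.4413, 0.088]]
[0.4111 0.4383]
[0.3933 0.2752]
[0.5326 0.2617]
[0.5488 0.4289]
```

Measured against the known sizes:
- **Flats:** the fitted bodies come out at 72×40 mm.
- **Caps:** the tops are at 142 and 152 mm.
- **Carton:** the rim corners agree within 2 mm.

Flat B goes first, so I'm moving toward it.

Call:
{"op": "drive_tool", "data": {"steps": [[60,-0.24,-0.23,0,0,0,0],[60,-0.48,-0.46,0,0,0,0],[60,-0.71,-0.69,0,0,0,0],[60,-0.946,-0.927,0,0,0,0],[60,-0.946,-0.927,0,0,0,0]]}}

```text
time_s: 0.6
position: [0.2259, 0.4717, 0.222]
tcp_rot: [[-0.974, 0.226, -0.001], [0.226, 0.974, -0.004], [0.0, -0.004, -1.0]]
force: [-1.5, 0.6, -0.4]
opening: 0.706
grasp_force: 0.0
```

Call:
{"op": "drive_tool", "data": {"steps": [[60,-0.24,-0.23,0,0,0,0],[60,-0.48,-0.46,0,0,0,0],[60,-0.71,-0.69,0,0,0,0],[60,-0.946,-0.927,0,0,0,0],[60,-0.946,-0.927,0,0,0,0]]}}

```text
time_s: 1.1
position: [0.3126, 0.3397, 0.2224]
tcp_rot: [[-0.974, 0.227, 0.0], [0.227, 0.974, -0.001], [-0.001, -0.001, -1.0]]
force: [-0.4, 1.2, 0.3]
opening: 0.687
grasp_force: 0.0
```

Call:
{"op": "drive_tool", "data": {"steps": [[60,-0.24,-0.23,0,0,0,0],[60,-0.48,-0.46,0,0,0,0],[60,-0.71,-0.69,0,0,0,0],[60,-0.946,-0.927,0,0,0,0],[60,-0.946,-0.927,0,0,0,0]]}}

```text
time_s: 1.6
position: [0.3998, 0.2066, 0.2227]
tcp_rot: [[-0.974, 0.226, 0.003], [0.226, 0.974, -0.0], [-0.003, 0.0, -1.0]]
force: [-0.6, 0.6, 0.9]
opening: 0.689
grasp_force: 0.0
```

Call:
{"op": "drive_tool", "data": {"steps": [[60,-0.24,-0.23,0,0,0,0],[60,-0.48,-0.46,0,0,0,0],[60,-0.71,-0.69,0,0,0,0],[60,-0.946,-0.927,0,0,0,0],[60,-0.946,-0.927,0,0,0,0]]}}

```text
time_s: 2.1
position: [0.4864, 0.0729, 0.2227]
tcp_rot: [[-0.974, 0.225, 0.004], [0.225, 0.974, -0.001], [-0.004, 0.0, -1.0]]
force: [-0.3, 1.1, -1.2]
opening: 0.69
grasp_force: 0.0
```

Call:
{"op": "drive_tool", "data": {"steps": [[60,-0.24,-0.23,0,0,0,0.08],[60,-0.48,-0.46,0,0,0,0.16],[60,-0.71,-0.69,0,0,0,0.24],[60,-0.946,-0.927,0,0,0,0.306],[60,-0.946,-0.927,0,0,0,0.306],[60,-0.946,-0.927,0,0,0,0.306]]}}

```text
time_s: 2.7
position: [0.5685, -0.0573, 0.2219]
tcp_rot: [[-0.776, 0.631, -0.002], [0.631, 0.776, 0.002], [0.002, 0.0, -1.0]]
force: [-1.5, 0.3, -0.3]
opening: 0.688
grasp_force: 0.0
```

```bash
cat >> h.py <<'E'
def go(x,y,z,yaw=None):
    "shift (units of .12 m) in tool axes and turn about tool z (units of 1.5 rad) from measured pose; yaw = world yaw of tool y, mod 180"
    s=read_state(); R=np.array(s['tcp_rot']); p=np.array(s['position'])
    cur=np.degrees(np.arctan2(R[1,1],R[0,1]))
    t=0 if yaw is None else -((yaw-cur+90)%180-90)
    print('pos',p.round(4),'yaw',round(cur,2),'z axis',R[:,2].round(4),'shift',(R.T@(np.array([x,y,z])-p)/.12).round(3),'turn',round(np.radians(t)/1.5,3),'q6',s['joint_positions'][5].round(1),'t',s['time_s'],'F',np.round(s['force'],1),'open',round(s['opening']*87,1),'grip',round(s['grasp_force'],1))
E
python3 -c "
from h import *
go(.5689,-.0595,.117,50.9)"
```

```text
pos [ 0.5685 -0.0573  0.2219] yaw 50.91 z axis [-0.0016  0.0016 -1.    ] shift [-0.016 -0.012  0.874] turn 0.0 q6 -67.9 t 2.7 F [-1.5  0.3 -0.3] open 59.9 grip 0.0
```

Call:
{"op": "drive_tool", "data": {"steps": [[60,-0.016,-0.012,0.2,0,0,0],[60,-0.016,-0.012,0.4,0,0,0],[60,-0.016,-0.012,0.6,0,0,0],[60,-0.016,-0.012,0.75,0,0,0],[60,-0.016,-0.012,0.87,0,0,0],[60,-0.016,-0.012,0.87,0,0,0],[60,-0.016,-0.012,0.87,0,0,0]]}}

```text
time_s: 3.4
position: [0.5687, -0.0593, 0.1183]
tcp_rot: [[-0.777, 0.629, -0.001], [0.629, 0.777, 0.001], [0.001, -0.0, -1.0]]
force: [0.4, -0.4, 0.2]
opening: 0.694
grasp_force: 0.0
```

```bash
python3 -c "
from h import *
go(.5689,-.0595,.117,50.9)"
```

```text
pos [ 0.5687 -0.0593  0.1183] yaw 51.01 z axis [-1.1e-03  7.0e-04 -1.0e+00] shift [-0.003 -0.     0.011] turn 0.001 q6 -68.2 t 3.4 F [ 0.4 -0.4  0.2] open 60.3 grip 0.0
```

Call:
{"op": "drive_tool", "data": {"steps": [[10,0,0,0,0,0,0],[10,0,0,0,0,0,0],[10,0,0,0,0,0,0],[10,0,0,0,0,0,0],[10,0,0,0,0,0,0],[10,0,0,0,0,0,0],[10,0,0,0,0,0,0],[10,0,0,0,0,0,0]]}}

```text
time_s: 4.2
position: [0.5696, -0.0612, 0.1186]
tcp_rot: [[-0.776, 0.631, 0.001], [0.631, 0.776, -0.0], [-0.001, 0.001, -1.0]]
force: [0.5, 1.5, 4.3]
opening: 0.386
grasp_force: 30.0
```

Call:
{"op": "drive_tool", "data": {"steps": [[10,0,0,-0.06,0,0,0],[10,0,0,-0.15,0,0,0],[10,0,0,-0.35,0,0,0],[10,0,0,-0.55,0,0,0],[10,0,0,-0.75,0,0,0],[10,0,0,-0.9,0,0,0],[10,0,0,-1,0,0,0],[10,0,0,-1,0,0,0]]}}

```text
time_s: 5.0
position: [0.5701, -0.0616, 0.24]
tcp_rot: [[-0.776, 0.631, 0.004], [0.631, 0.776, -0.001], [-0.004, 0.001, -1.0]]
force: [-0.3, -0.6, -2.7]
opening: 0.38
grasp_force: 30.0
```

```bash
python3 -c "
from h import *
go(.4405,.3892,.30,-5.3)
c=cap('scene'); cv2.imwrite('pics/lift.png',c['color'])"
```

```text
pos [ 0.5701 -0.0616  0.24  ] yaw 50.88 z axis [ 0.0035 -0.0012 -1.    ] shift [ 3.206  2.233 -0.508] turn 0.654 q6 -68.2 t 5.0 F [-0.3 -0.6 -2.7] open 33.1 grip 30.0
```

View pics/lift.png

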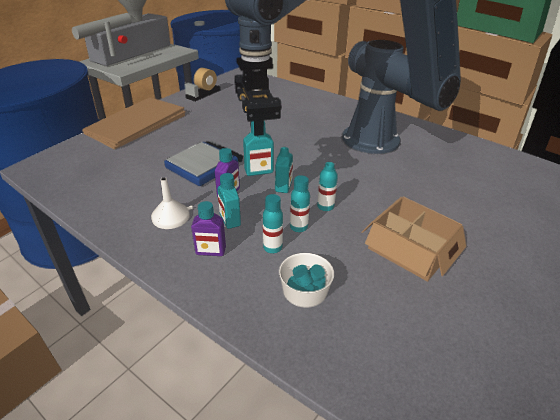

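The bottle hangs upright from the gripper at (258,155), clear of the others. Next I carry it over the rounds, with its base at 0.17 m.

Call:
{"op": "drive_tool", "data": {"steps": [[10,0,0,-0.2,0,0,0],[10,0,0,-0.43,0,0,0],[10,0.15,0.1,-0.43,0,0,0],[10,0.35,0.24,-0.43,0,0,0],[10,0.55,0.38,-0.43,0,0,0],[10,0.7,0.49,-0.43,0,0,0],[10,0.8,0.56,-0.43,0,0,0]]}}

```text
time_s: 5.75
position: [0.5355, 0.053, 0.2882]
tcp_rot: [[-0.776, 0.63, -0.004], [0.63, 0.777, 0.001], [0.003, -0.002, -1.0]]
force: [-0.5, -1.1, -1.1]
opening: 0.381
grasp_force: 30.0
```

Call:
{"op": "drive_tool", "data": {"steps": [[10,0.15,0.1,0,0,0,0],[10,0.35,0.24,0,0,0,0],[10,0.55,0.38,0,0,0,0],[10,0.7,0.49,0,0,0,0],[10,0.8,0.56,0,0,0,0]]}}

```text
time_s: 6.25
position: [0.5042, 0.1653, 0.2888]
tcp_rot: [[-0.776, 0.63, -0.002], [0.63, 0.776, -0.0], [0.001, -0.002, -1.0]]
force: [0.1, -0.9, -2.2]
opening: 0.382
grasp_force: 30.0
```

Call:
{"op": "drive_tool", "data": {"steps": [[10,0.15,0.1,0,0,0,0],[10,0.35,0.24,0,0,0,0],[10,0.55,0.38,0,0,0,0],[10,0.7,0.49,0,0,0,0],[10,0.8,0.56,0,0,0,0]]}}

```text
time_s: 6.75
position: [0.4726, 0.2779, 0.2891]
tcp_rot: [[-0.776, 0.63, -0.001], [0.63, 0.776, -0.001], [0.0, -0.001, -1.0]]
force: [0.6, 0.1, -2.5]
opening: 0.384
grasp_force: 30.0
```

Call:
{"op": "drive_tool", "data": {"steps": [[10,0.12,0.08,0,0,0,0.08],[10,0.25,0.17,0,0,0,0.17],[10,0.4,0.28,0,0,0,0.27],[10,0.55,0.38,0,0,0,0.37],[10,0.7,0.49,0,0,0,0.47],[10,0.8,0.56,0,0,0,0.56],[10,0.8,0.56,0,0,0,0.654],[10,0.8,0.56,0,0,0,0.654]]}}

```text
time_s: 7.55
position: [0.4411, 0.3895, 0.2891]
tcp_rot: [[0.092, 0.996, -0.0], [0.996, -0.092, -0.001], [-0.001, -0.0, -1.0]]
force: [-0.3, -0.6, -1.9]
opening: 0.382
grasp_force: 30.0
```

Run:
```python
from h import *
go(.4405,.3892,.122,-5.3)
c=cap('top'); cv2.imwrite('pics/over1.png',cv2.resize(c['color'][190:350,20:220],None,fx=3.5,fy=3.5)); c=cap('scene')
P=depthpts(c);Z=P[...,2];hsv=cv2.cvtColor(c['color'],cv2.COLOR_BGR2HSV)
t=cv2.inRange(hsv,(80,80,30),(100,255,255))>0
k=t&(np.hypot(P[...,0]-.4405,P[...,1]-.3892)<.06)&(Z>.15)&(Z<.27)
q=P[k]; print(k.sum(),'z',np.nanpercentile(q[:,2],[1,99]))
r=cv2.minAreaRect((q[:,:2]*1000).astype(np.float32)); b=cv2.boxPoints(r); print(r,[np.degrees(np.arctan2(*(b[i+1]-b[i])[::-1])).round(1) for i in(0,1)])
```

```text
pos [0.4411 0.3895 0.2891] yaw -5.29 z axis [-4.0e-04 -1.3e-03 -1.0e+00] shift [-1.000e-03 -4.000e-03  1.393e+00] turn 0.0 q6 35.9 t 7.55 F [-0.3 -0.6 -1.9] open 33.2 grip 30.0
728 z [0.17434393 0.26940673]
((445.1479797363281, 393.1626281738281), (73.62715911865234, 39.79640579223633), 87.28511810302734) [np.float32(-2.7), np.float32(87.3)]
```

View pics/over1.png

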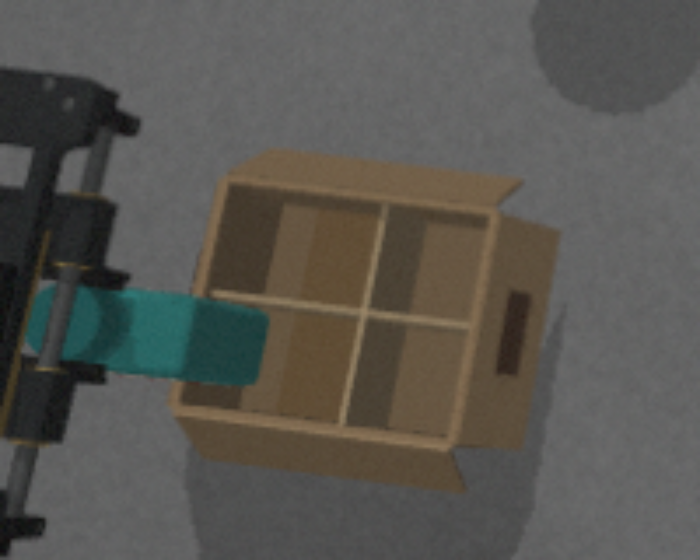

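The picture shows the bottle hanging over the lower-left wide cell, with its base at about (215,345) in the crop and its long side along the cell. The scene view puts its base at 0.172 m. Lowering now.

Call:
{"op": "drive_tool", "data": {"steps": [[10,-0.01,-0.01,0.15,0,0,0],[10,-0.01,-0.01,0.32,0,0,0],[10,-0.01,-0.01,0.5,0,0,0],[10,-0.01,-0.01,0.66,0,0,0],[10,-0.01,-0.01,0.8,0,0,0],[10,-0.01,-0.01,0.9,0,0,0],[10,-0.01,-0.01,1,0,0,0],[10,-0.01,-0.01,1,0,0,0]]}}

```text
time_s: 8.45
position: [0.4389, 0.3877, 0.1682]
tcp_rot: [[0.093, 0.996, -0.003], [0.996, -0.093, -0.002], [-0.002, -0.003, -1.0]]
force: [-0.8, -0.1, -2.1]
opening: 0.379
grasp_force: 30.0
```

Call:
{"op": "drive_tool", "data": {"steps": [[10,0,0,0.08,0,0,0],[10,0,0,0.16,0,0,0],[10,0,0,0.23,0,0,0],[10,0,0,0.29,0,0,0],[10,0,0,0.33,0,0,0],[10,0,0,0.35,0,0,0],[10,0,0,0.35,0,0,0]]}}

```text
time_s: 9.15
position: [0.4395, 0.3885, 0.1274]
tcp_rot: [[0.093, 0.996, -0.001], [0.996, -0.093, -0.0], [-0.0, -0.0, -1.0]]
force: [-0.1, 0.0, -2.3]
opening: 0.382
grasp_force: 30.0
```

```bash
python3 -c "
from h import *
go(.4405,.3892,.1226,-5.3)"
```

```text
pos [0.4395 0.3885 0.1274] yaw -5.33 z axis [-5.e-04 -3.e-04 -1.e+00] shift [0.007 0.007 0.04 ] turn -0.0 q6 35.9 t 9.15 F [-0.1  0.  -2.3] open 33.2 grip 30.0
```

Call:
{"op": "drive_tool", "data": {"steps": [[10,0,0,0.01,0,0,0],[10,0,0,0.02,0,0,0],[10,0,0,0.03,0,0,0],[10,0,0,0.036,0,0,0],[10,0,0,0.04,0,0,0],[10,0,0,0.044,0,0,0],[10,0,0,0.044,0,0,0]]}}

```text
time_s: 9.85
position: [0.4397, 0.3886, 0.1226]
tcp_rot: [[0.093, 0.996, 0.0], [0.996, -0.093, 0.0], [0.0, 0.0, -1.0]]
force: [-0.0, 0.3, -1.8]
opening: 0.384
grasp_force: 30.0
```

Not touching the floor yet, since the reading is still the full weight. I'll creep down further.

Call:
{"op": "drive_tool", "data": {"steps": [[10,0,0,0.005,0,0,0],[10,0,0,0.01,0,0,0],[10,0,0,0.014,0,0,0],[10,0,0,0.014,0,0,0]]}}

```text
time_s: 10.25
position: [0.4401, 0.3886, 0.1225]
tcp_rot: [[0.093, 0.996, 0.001], [0.996, -0.093, 0.001], [0.001, 0.001, -1.0]]
force: [-2.1, -1.7, 8.0]
opening: 0.385
grasp_force: 30.0
```

The force rose to +8 N at the expected height, so the bottle is on the floor. Releasing and rising.

Call:
{"op": "drive_tool", "data": {"steps": [[55,0,0,-0.005,0,0,0],[55,0,0,-0.008,0,0,0],[55,0,0,-0.008,0,0,0],[55,0,0,-0.008,0,0,0],[55,0,0,-0.008,0,0,0]]}}

```text
time_s: 10.75
position: [0.4396, 0.3885, 0.1215]
tcp_rot: [[0.093, 0.996, -0.0], [0.996, -0.093, -0.0], [-0.0, -0.0, -1.0]]
force: [-0.6, 0.2, 0.4]
opening: 0.622
grasp_force: 0.0
```

Call:
{"op": "drive_tool", "data": {"steps": [[55,0,0,-0.2,0,0,0],[55,0,0,-0.45,0,0,0],[55,0,0,-0.7,0,0,0],[55,0,0,-0.85,0,0,0],[55,0,0,-0.85,0,0,0]]}}

```text
time_s: 11.25
position: [0.4414, 0.3896, 0.2266]
tcp_rot: [[0.093, 0.996, 0.006], [0.996, -0.093, 0.003], [0.004, 0.005, -1.0]]
force: [0.8, 0.5, 0.0]
opening: 0.633
grasp_force: 0.0
```

Run:
```python
from h import *
go(.6618,-.0879,.222,60.2)
c=cap('scene'); P=depthpts(c);Z=P[...,2]
k=(np.hypot(P[...,0]-.44,P[...,1]-.389)<.03)&(Z>.135)&(Z<.16); print('placed cap',k.sum(),np.nanmean(P[k],0),np.nanpercentile(Z[k],95))
```

```text
pos [0.4414 0.3896 0.2266] yaw -5.32 z axis [ 0.0058  0.0035 -1.    ] shift [-3.792  2.198  0.035] turn -0.762 q6 35.9 t 11.25 F [0.8 0.5 0. ] open 55.1 grip 0.0
placed cap 159 [0.44535439 0.39313596 0.14460797] 0.14836885450587517
```

Call:
{"op": "drive_tool", "data": {"steps": [[60,-0.25,0.15,0,0,0,0],[60,-0.5,0.29,0,0,0,0],[60,-0.75,0.43,0,0,0,0],[60,-0.948,0.55,0,0,0,0],[60,-0.948,0.55,0,0,0,0]]}}

```text
time_s: 11.8
position: [0.4954, 0.266, 0.2218]
tcp_rot: [[0.097, 0.995, -0.003], [0.995, -0.097, -0.002], [-0.002, -0.003, -1.0]]
force: [-0.5, 0.3, 0.2]
opening: 0.685
grasp_force: 0.0
```

Call:
{"op": "drive_tool", "data": {"steps": [[60,-0.25,0.15,0,0,0,0],[60,-0.5,0.29,0,0,0,0],[60,-0.75,0.43,0,0,0,0],[60,-0.948,0.55,0,0,0,0],[60,-0.948,0.55,0,0,0,0]]}}

```text
time_s: 12.3
position: [0.5508, 0.1476, 0.2223]
tcp_rot: [[0.096, 0.995, -0.001], [0.995, -0.096, -0.001], [-0.001, -0.001, -1.0]]
force: [-0.6, 0.4, -0.3]
opening: 0.692
grasp_force: 0.0
```

Call:
{"op": "drive_tool", "data": {"steps": [[60,-0.25,0.15,0,0,0,0],[60,-0.5,0.29,0,0,0,0],[60,-0.75,0.43,0,0,0,0],[60,-0.948,0.55,0,0,0,0],[60,-0.948,0.55,0,0,0,0]]}}

```text
time_s: 12.8
position: [0.6061, 0.0288, 0.2225]
tcp_rot: [[0.096, 0.995, -0.0], [0.995, -0.096, -0.0], [-0.0, -0.0, -1.0]]
force: [0.4, 1.0, 0.5]
opening: 0.688
grasp_force: 0.0
```

Call:
{"op": "drive_tool", "data": {"steps": [[60,-0.2,0.11,0,0,0,-0.09],[60,-0.4,0.23,0,0,0,-0.19],[60,-0.6,0.35,0,0,0,-0.29],[60,-0.8,0.46,0,0,0,-0.38],[60,-0.948,0.55,0,0,0,-0.48],[60,-0.948,0.55,0,0,0,-0.58],[60,-0.948,0.55,0,0,0,-0.67],[60,-0.948,0.55,0,0,0,-0.762]]}}

```text
time_s: 13.6
position: [0.6593, -0.0865, 0.2223]
tcp_rot: [[-0.871, 0.492, -0.003], [0.492, 0.871, 0.002], [0.004, 0.0, -1.0]]
force: [0.3, 0.8, 0.4]
opening: 0.69
grasp_force: 0.0
```

```bash
python3 -c "
from h import *
go(.6618,-.0879,.118,60.2)
c=cap('scene'); P=depthpts(c);Z=P[...,2]
k=(np.hypot(P[...,0]-.662,P[...,1]+.088)<.03)&(Z>.12)&(Z<.146); print('cap A',k.sum(),np.nanmean(P[k],0))"
```

```text
pos [ 0.6593 -0.0865  0.2223] yaw 60.55 z axis [-0.0029  0.0022 -1.    ] shift [-0.027 -0.001  0.869] turn 0.004 q6 -77.7 t 13.6 F [0.3 0.8 0.4] open 60.1 grip 0.0
cap A 185 [ 0.66632393 -0.08204934  0.13606319]
```

Call:
{"op": "drive_tool", "data": {"steps": [[60,-0.02,-0.001,0.2,0,0,0],[60,-0.02,-0.001,0.4,0,0,0],[60,-0.02,-0.001,0.6,0,0,0],[60,-0.02,-0.001,0.75,0,0,0],[60,-0.02,-0.001,0.86,0,0,0],[60,-0.02,-0.001,0.86,0,0,0],[60,-0.02,-0.001,0.86,0,0,0]]}}

```text
time_s: 14.35
position: [0.6624, -0.0896, 0.1206]
tcp_rot: [[-0.867, 0.498, -0.0], [0.498, 0.867, 0.0], [0.0, 0.0, -1.0]]
force: [-0.3, 0.9, -0.2]
opening: 0.688
grasp_force: 0.0
```

Call:
{"op": "drive_tool", "data": {"steps": [[10,0,0,0,0,0,0],[10,0,0,0,0,0,0],[10,0,0,0,0,0,0],[10,0,0,0,0,0,0],[10,0,0,0,0,0,0],[10,0,0,0,0,0,0],[10,0,0,0,0,0,0],[10,0,0,0,0,0,0]]}}

```text
time_s: 15.15
position: [0.6628, -0.0902, 0.1211]
tcp_rot: [[-0.867, 0.498, 0.001], [0.498, 0.867, 0.0], [-0.001, 0.001, -1.0]]
force: [1.5, 1.9, 3.8]
opening: 0.385
grasp_force: 30.0
```

Call:
{"op": "drive_tool", "data": {"steps": [[10,0,0,-0.06,0,0,0],[10,0,0,-0.15,0,0,0],[10,0,0,-0.35,0,0,0],[10,0,0,-0.55,0,0,0],[10,0,0,-0.75,0,0,0],[10,0,0,-0.9,0,0,0],[10,0,0,-1,0,0,0],[10,0,0,-1,0,0,0]]}}

```text
time_s: 15.95
position: [0.6631, -0.0909, 0.2427]
tcp_rot: [[-0.867, 0.498, 0.004], [0.498, 0.867, -0.001], [-0.004, 0.001, -1.0]]
force: [0.3, 0.6, -1.6]
opening: 0.377
grasp_force: 30.0
```

```bash
python3 -c "
from h import *
go(.5077,.3822,.29,84.7)"
```

```text
pos [ 0.6631 -0.0909  0.2427] yaw 60.16 z axis [ 0.0036 -0.0015 -1.    ] shift [ 3.084  2.775 -0.404] turn -0.286 q6 -77.5 t 15.95 F [ 0.3  0.6 -1.6] open 32.8 grip 30.0
```

Call:
{"op": "drive_tool", "data": {"steps": [[10,0,0,-0.2,0,0,0],[10,0,0,-0.42,0,0,0],[10,0.15,0.13,-0.42,0,0,0],[10,0.33,0.3,-0.42,0,0,0],[10,0.52,0.47,-0.42,0,0,0],[10,0.68,0.61,-0.42,0,0,0],[10,0.771,0.694,-0.42,0,0,0]]}}

```text
time_s: 16.65
position: [0.621, 0.0308, 0.2891]
tcp_rot: [[-0.868, 0.496, -0.005], [0.496, 0.868, 0.001], [0.005, -0.001, -1.0]]
force: [-0.6, 0.1, -2.9]
opening: 0.385
grasp_force: 30.0
```

Call:
{"op": "drive_tool", "data": {"steps": [[10,0.15,0.13,0,0,0,0],[10,0.33,0.3,0,0,0,0],[10,0.52,0.47,0,0,0,0],[10,0.68,0.61,0,0,0,0],[10,0.771,0.694,0,0,0,0]]}}

```text
time_s: 17.15
position: [0.583, 0.148, 0.2899]
tcp_rot: [[-0.868, 0.496, -0.002], [0.496, 0.868, 0.0], [0.002, -0.001, -1.0]]
force: [-0.0, -0.1, -2.0]
opening: 0.389
grasp_force: 30.0
```

Call:
{"op": "drive_tool", "data": {"steps": [[10,0.15,0.13,0,0,0,0],[10,0.33,0.3,0,0,0,0],[10,0.52,0.47,0,0,0,0],[10,0.68,0.61,0,0,0,0],[10,0.771,0.694,0,0,0,0]]}}

```text
time_s: 17.65
position: [0.5449, 0.2658, 0.2903]
tcp_rot: [[-0.868, 0.497, -0.001], [0.497, 0.868, -0.0], [0.001, -0.001, -1.0]]
force: [0.1, -0.2, -2.2]
opening: 0.384
grasp_force: 30.0
```

Call:
{"op": "drive_tool", "data": {"steps": [[10,0.15,0.13,0,0,0,-0.06],[10,0.33,0.3,0,0,0,-0.12],[10,0.52,0.47,0,0,0,-0.18],[10,0.68,0.61,0,0,0,-0.24],[10,0.771,0.694,0,0,0,-0.286],[10,0.771,0.694,0,0,0,-0.286]]}}

```text
time_s: 18.25
position: [0.5065, 0.3839, 0.2903]
tcp_rot: [[-0.996, 0.09, -0.0], [0.09, 0.996, -0.0], [0.0, -0.0, -1.0]]
force: [-0.9, -1.6, -3.0]
opening: 0.382
grasp_force: 30.0
```

Run:
```python
from h import *
go(.5077,.3822,.126,84.7)
c=cap('scene')
P=depthpts(c);Z=P[...,2];hsv=cv2.cvtColor(c['color'],cv2.COLOR_BGR2HSV)
t=cv2.inRange(hsv,(80,80,30),(100,255,255))>0
k=t&(np.hypot(P[...,0]-.508,P[...,1]-.382)<.06)&(Z>.165)&(Z<.27)
q=P[k]; print(k.sum(),'z',np.nanpercentile(q[:,2],[1,99]))
r=cv2.minAreaRect((q[:,:2]*1000).astype(np.float32)); b=cv2.boxPoints(r); print(r,[np.degrees(np.arctan2(*(b[i+1]-b[i])[::-1])).round(1) for i in(0,1)])
```

```text
pos [0.5065 0.3839 0.2903] yaw 84.86 z axis [-4.e-04 -3.e-04 -1.e+00] shift [-0.012 -0.013  1.369] turn 0.002 q6 -57.7 t 18.25 F [-0.9 -1.6 -3. ] open 33.3 grip 30.0
829 z [0.1726765  0.26947714]
((507.8603515625, 385.6201477050781), (73.52099609375, 38.71977996826172), 84.96871185302734) [np.float32(-5.0), np.float32(85.0)]
```

Call:
{"op": "drive_tool", "data": {"steps": [[10,-0.01,-0.02,0.15,0,0,0],[10,-0.01,-0.02,0.32,0,0,0],[10,-0.01,-0.02,0.5,0,0,0],[10,-0.01,-0.02,0.66,0,0,0],[10,-0.01,-0.02,0.8,0,0,0],[10,-0.01,-0.02,0.9,0,0,0],[10,-0.01,-0.02,1,0,0,0],[10,-0.01,-0.02,1,0,0,0]]}}

```text
time_s: 19.1
position: [0.5074, 0.379, 0.1692]
tcp_rot: [[-0.996, 0.093, -0.003], [0.093, 0.996, -0.002], [0.003, -0.002, -1.0]]
force: [-0.9, 0.5, -3.8]
opening: 0.386
grasp_force: 30.0
```

Call:
{"op": "drive_tool", "data": {"steps": [[10,0,0,0.08,0,0,0],[10,0,0,0.16,0,0,0],[10,0,0,0.23,0,0,0],[10,0,0,0.28,0,0,0],[10,0,0,0.32,0,0,0],[10,0,0,0.34,0,0,0],[10,0,0,0.34,0,0,0]]}}

```text
time_s: 19.8
position: [0.5078, 0.3802, 0.1298]
tcp_rot: [[-0.996, 0.092, -0.0], [0.092, 0.996, -0.0], [0.0, -0.0, -1.0]]
force: [0.1, 0.2, -2.0]
opening: 0.382
grasp_force: 30.0
```

Call:
{"op": "drive_tool", "data": {"steps": [[10,0,0,0.008,0,0,0],[10,0,0,0.016,0,0,0],[10,0,0,0.02,0,0,0],[10,0,0,0.02,0,0,0]]}}

```text
time_s: 20.2
position: [0.508, 0.3802, 0.1278]
tcp_rot: [[-0.996, 0.092, 0.0], [0.092, 0.996, 0.0], [-0.0, 0.0, -1.0]]
force: [-0.3, 0.0, -2.3]
opening: 0.38
grasp_force: 30.0
```

Contact is expected near 0.125.

Call:
{"op": "drive_tool", "data": {"steps": [[10,0,0,0.006,0,0,0],[10,0,0,0.012,0,0,0],[10,0,0,0.018,0,0,0],[10,0,0,0.022,0,0,0],[10,0,0,0.022,0,0,0]]}}

```text
time_s: 20.7
position: [0.508, 0.3802, 0.1251]
tcp_rot: [[-0.996, 0.092, 0.0], [0.092, 0.996, 0.0], [-0.0, 0.0, -1.0]]
force: [0.4, 0.0, -2.7]
opening: 0.379
grasp_force: 30.0
```

Call:
{"op": "drive_tool", "data": {"steps": [[10,0,0,0.004,0,0,0],[10,0,0,0.008,0,0,0],[10,0,0,0.008,0,0,0]]}}

```text
time_s: 21.0
position: [0.5083, 0.3805, 0.125]
tcp_rot: [[-0.996, 0.092, 0.001], [0.092, 0.996, 0.001], [-0.001, 0.001, -1.0]]
force: [-0.9, -0.6, 3.4]
opening: 0.384
grasp_force: 30.1
```

Call:
{"op": "drive_tool", "data": {"steps": [[55,0,0,-0.003,0,0,0],[55,0,0,-0.005,0,0,0],[55,0,0,-0.005,0,0,0],[55,0,0,-0.005,0,0,0],[55,0,0,-0.005,0,0,0]]}}

```text
time_s: 21.5
position: [0.508, 0.3802, 0.1246]
tcp_rot: [[-0.996, 0.092, -0.0], [0.092, 0.996, -0.0], [0.0, -0.0, -1.0]]
force: [0.0, 0.3, -0.3]
opening: 0.624
grasp_force: 0.0
```

Call:
{"op": "drive_tool", "data": {"steps": [[55,0,0,-0.2,0,0,0],[55,0,0,-0.45,0,0,0],[55,0,0,-0.7,0,0,0],[55,0,0,-0.87,0,0,0],[55,0,0,-0.87,0,0,0]]}}

```text
time_s: 22.0
position: [0.51, 0.3813, 0.2327]
tcp_rot: [[-0.996, 0.092, 0.007], [0.092, 0.996, 0.004], [-0.007, 0.004, -1.0]]
force: [1.4, 1.0, -0.1]
opening: 0.626
grasp_force: 0.0
```

Run:
```python
from h import *
go(.5693,.0735,.225,84.7)
c=cap('scene'); P=depthpts(c);Z=P[...,2]
for x,y in((.508,.381),(.44,.389),(.5693,.0735),(.6741,.067)):
    k=(np.hypot(P[...,0]-x,P[...,1]-y)<.03)&(Z>.132)&(Z<.16); print('cap',k.sum(),np.nanmean(P[k],0),np.nanpercentile(Z[k],95))
```

```text
pos [0.51   0.3813 0.2327] yaw 84.75 z axis [ 0.0069  0.0035 -1.    ] shift [-0.727 -2.51   0.059] turn 0.001 q6 -58.0 t 22.0 F [ 1.4  1.  -0.1] open 54.4 grip 0.0
cap 197 [0.51053296 0.38393296 0.14333513] 0.1474623532731752
cap 176 [0.44613667 0.39307315 0.14350203] 0.14810333016435404
cap 183 [0.57431661 0.07949702 0.14726518] 0.15376876307003498
cap 219 [0.67981188 0.07391046 0.14688146] 0.15379610901085072
```

Call:
{"op": "drive_tool", "data": {"steps": [[60,-0.06,-0.22,0,0,0,0],[60,-0.12,-0.44,0,0,0,0],[60,-0.18,-0.66,0,0,0,0],[60,-0.242,-0.837,0,0,0,0],[60,-0.242,-0.837,0,0,0,0]]}}

```text
time_s: 22.55
position: [0.5272, 0.2747, 0.227]
tcp_rot: [[-0.995, 0.095, -0.004], [0.095, 0.995, -0.002], [0.004, -0.002, -1.0]]
force: [-0.5, 0.2, 0.1]
opening: 0.687
grasp_force: 0.0
```

Call:
{"op": "drive_tool", "data": {"steps": [[60,-0.06,-0.22,0,0,0,0],[60,-0.12,-0.44,0,0,0,0],[60,-0.18,-0.66,0,0,0,0],[60,-0.242,-0.837,0,0,0,0],[60,-0.242,-0.837,0,0,0,0]]}}

```text
time_s: 23.05
position: [0.5474, 0.1732, 0.2277]
tcp_rot: [[-0.996, 0.094, -0.002], [0.094, 0.996, -0.001], [0.002, -0.001, -1.0]]
force: [0.2, 0.0, -0.1]
opening: 0.691
grasp_force: 0.0
```

Call:
{"op": "drive_tool", "data": {"steps": [[60,-0.06,-0.22,0,0,0,0],[60,-0.12,-0.44,0,0,0,0],[60,-0.18,-0.66,0,0,0,0],[60,-0.242,-0.837,0,0,0,0],[60,-0.242,-0.837,0,0,0,0],[60,-0.242,-0.837,0,0,0,0]]}}

```text
time_s: 23.65
position: [0.5665, 0.0733, 0.2283]
tcp_rot: [[-0.996, 0.092, -0.002], [0.092, 0.996, 0.001], [0.002, 0.001, -1.0]]
force: [-0.1, -0.3, -0.1]
opening: 0.688
grasp_force: 0.0
```

```bash
python3 -c "
from h import *
go(.5693,.0735,.129,84.7)"
```

```text
pos [0.5665 0.0733 0.2283] yaw 84.72 z axis [-0.0019  0.0012 -1.    ] shift [-0.024  0.003  0.827] turn 0.0 q6 -88.6 t 23.65 F [-0.1 -0.3 -0.1] open 59.9 grip 0.0
```

Call:
{"op": "drive_tool", "data": {"steps": [[60,-0.022,0.003,0.2,0,0,0],[60,-0.022,0.003,0.4,0,0,0],[60,-0.022,0.003,0.6,0,0,0],[60,-0.022,0.003,0.75,0,0,0],[60,-0.022,0.003,0.825,0,0,0],[60,-0.022,0.003,0.825,0,0,0],[60,-0.022,0.003,0.825,0,0,0]]}}

```text
time_s: 24.35
position: [0.5701, 0.0731, 0.1306]
tcp_rot: [[-0.996, 0.091, 0.001], [0.091, 0.996, 0.0], [-0.001, 0.0, -1.0]]
force: [0.0, -0.0, 0.3]
opening: 0.69
grasp_force: 0.0
```

Call:
{"op": "drive_tool", "data": {"steps": [[10,0,0,0,0,0,0],[10,0,0,0,0,0,0],[10,0,0,0,0,0,0],[10,0,0,0,0,0,0],[10,0,0,0,0,0,0],[10,0,0,0,0,0,0],[10,0,0,0,0,0,0],[10,0,0,0,0,0,0]]}}

```text
time_s: 25.15
position: [0.5701, 0.0725, 0.1305]
tcp_rot: [[-0.996, 0.092, 0.001], [0.092, 0.996, 0.0], [-0.001, 0.0, -1.0]]
force: [-0.0, 2.0, 3.2]
opening: 0.38
grasp_force: 30.1
```

Call:
{"op": "drive_tool", "data": {"steps": [[10,0,0,-0.06,0,0,0],[10,0,0,-0.15,0,0,0],[10,0,0,-0.35,0,0,0],[10,0,0,-0.55,0,0,0],[10,0,0,-0.75,0,0,0],[10,0,0,-0.9,0,0,0],[10,0,0,-1,0,0,0],[10,0,0,-1,0,0,0]]}}

```text
time_s: 25.95
position: [0.5707, 0.0721, 0.2521]
tcp_rot: [[-0.996, 0.092, 0.004], [0.092, 0.996, -0.001], [-0.004, -0.0, -1.0]]
force: [0.3, 0.3, -1.8]
opening: 0.384
grasp_force: 30.1
```

```bash
python3 -c "
from h import *
go(.4326,.3076,.25,84.7)"
```

```text
pos [0.5707 0.0721 0.2521] yaw 84.74 z axis [ 3.8e-03 -5.0e-04 -1.0e+00] shift [1.326 1.849 0.012] turn 0.001 q6 -88.7 t 25.95 F [ 0.3  0.3 -1.8] open 33.4 grip 30.1
```

Call:
{"op": "drive_tool", "data": {"steps": [[10,0.1,0.14,0,0,0,0],[10,0.25,0.34,0,0,0,0],[10,0.4,0.56,0,0,0,0],[10,0.55,0.77,0,0,0,0],[10,0.663,0.925,0,0,0,0]]}}

```text
time_s: 26.45
position: [0.4985, 0.1913, 0.2488]
tcp_rot: [[-0.996, 0.091, -0.004], [0.091, 0.996, -0.0], [0.004, -0.001, -1.0]]
force: [-0.1, 0.8, -2.4]
opening: 0.384
grasp_force: 30.0
```

Call:
{"op": "drive_tool", "data": {"steps": [[10,0.1,0.14,0,0,0,0],[10,0.25,0.34,0,0,0,0],[10,0.4,0.56,0,0,0,0],[10,0.55,0.77,0,0,0,0],[10,0.663,0.925,0,0,0,0],[10,0.663,0.925,0,0,0,0]]}}

```text
time_s: 27.05
position: [0.429, 0.3096, 0.2489]
tcp_rot: [[-0.996, 0.088, -0.004], [0.088, 0.996, -0.001], [0.004, -0.001, -1.0]]
force: [0.6, -0.5, -2.6]
opening: 0.385
grasp_force: 30.0
```

```bash
python3 -c "
from h import *
go(.4326,.3076,.1345,84.7)"
```

```text
pos [0.429  0.3096 0.2489] yaw 84.94 z axis [-3.6e-03 -5.0e-04 -1.0e+00] shift [-0.035 -0.013  0.953] turn 0.003 q6 -61.3 t 27.05 F [ 0.6 -0.5 -2.6] open 33.5 grip 30.0
```

Call:
{"op": "drive_tool", "data": {"steps": [[10,-0.03,-0.013,0.15,0,0,0],[10,-0.03,-0.013,0.32,0,0,0],[10,-0.03,-0.013,0.5,0,0,0],[10,-0.03,-0.013,0.65,0,0,0],[10,-0.03,-0.013,0.78,0,0,0],[10,-0.03,-0.013,0.86,0,0,0],[10,-0.03,-0.013,0.91,0,0,0],[10,-0.03,-0.013,0.91,0,0,0]]}}

```text
time_s: 27.85
position: [0.4349, 0.3055, 0.1402]
tcp_rot: [[-0.996, 0.092, -0.002], [0.092, 0.996, -0.001], [0.001, -0.001, -1.0]]
force: [0.2, -0.4, -1.0]
opening: 0.385
grasp_force: 30.0
```

Call:
{"op": "drive_tool", "data": {"steps": [[10,0,0,0.006,0,0,0],[10,0,0,0.012,0,0,0],[10,0,0,0.018,0,0,0],[10,0,0,0.018,0,0,0]]}}

```text
time_s: 28.25
position: [0.4353, 0.3062, 0.1391]
tcp_rot: [[-0.996, 0.092, 0.001], [0.092, 0.996, 0.0], [-0.001, 0.0, -1.0]]
force: [0.5, -0.4, -1.2]
opening: 0.38
grasp_force: 30.0
```

Call:
{"op": "drive_tool", "data": {"steps": [[10,0.008,0,0.008,0,0,0],[10,0.015,0,0.016,0,0,0],[10,0.02,0,0.024,0,0,0],[10,0.02,0,0.03,0,0,0],[10,0.02,0,0.034,0,0,0],[10,0.02,0,0.034,0,0,0]]}}

```text
time_s: 28.85
position: [0.4328, 0.3063, 0.1346]
tcp_rot: [[-0.996, 0.092, 0.0], [0.092, 0.996, -0.0], [-0.0, -0.0, -1.0]]
force: [0.6, 0.1, -2.6]
opening: 0.384
grasp_force: 30.1
```

Call:
{"op": "drive_tool", "data": {"steps": [[10,0,0,0.004,0,0,0],[10,0,0,0.008,0,0,0],[10,0,0,0.008,0,0,0]]}}

```text
time_s: 29.15
position: [0.4332, 0.3065, 0.1345]
tcp_rot: [[-0.996, 0.092, 0.001], [0.092, 0.996, 0.0], [-0.001, 0.001, -1.0]]
force: [-1.3, 0.1, 4.4]
opening: 0.382
grasp_force: 30.1
```

Contact at 0.1345 as predicted. Releasing and rising.

Call:
{"op": "drive_tool", "data": {"steps": [[55,0,0,-0.003,0,0,0],[55,0,0,-0.005,0,0,0],[55,0,0,-0.005,0,0,0],[55,0,0,-0.005,0,0,0],[55,0,0,-0.005,0,0,0]]}}

```text
time_s: 29.65
position: [0.4326, 0.3062, 0.1342]
tcp_rot: [[-0.996, 0.092, -0.0], [0.092, 0.996, -0.0], [0.0, -0.0, -1.0]]
force: [-0.2, 0.6, 0.3]
opening: 0.622
grasp_force: 0.0
```

Call:
{"op": "drive_tool", "data": {"steps": [[55,0,0,-0.2,0,0,0],[55,0,0,-0.45,0,0,0],[55,0,0,-0.65,0,0,0],[55,0,0,-0.78,0,0,0],[55,0,0,-0.78,0,0,0]]}}

```text
time_s: 30.15
position: [0.4342, 0.307, 0.2302]
tcp_rot: [[-0.996, 0.092, 0.005], [0.092, 0.996, 0.002], [-0.005, 0.003, -1.0]]
force: [0.7, -0.0, 0.5]
opening: 0.632
grasp_force: 0.0
```

```bash
python3 -c "
from h import *
go(.6742,.067,.228,84.7)"
```

```text
pos [0.4342 0.307  0.2302] yaw 84.75 z axis [ 0.0051  0.0022 -1.    ] shift [-2.175 -1.808  0.024] turn 0.001 q6 -61.5 t 30.15 F [ 0.7 -0.   0.5] open 55.0 grip 0.0
```

Call:
{"op": "drive_tool", "data": {"steps": [[60,-0.2,-0.17,0,0,0,0],[60,-0.4,-0.34,0,0,0,0],[60,-0.6,-0.5,0,0,0,0],[60,-0.725,-0.603,0,0,0,0]]}}

```text
time_s: 30.55
position: [0.5137, 0.2247, 0.2266]
tcp_rot: [[-0.996, 0.093, -0.001], [0.093, 0.996, -0.001], [0.001, -0.001, -1.0]]
force: [-0.3, 0.5, 0.6]
opening: 0.688
grasp_force: 0.0
```

Call:
{"op": "drive_tool", "data": {"steps": [[60,-0.2,-0.17,0,0,0,0],[60,-0.4,-0.34,0,0,0,0],[60,-0.6,-0.5,0,0,0,0],[60,-0.725,-0.603,0,0,0,0]]}}

```text
time_s: 30.95
position: [0.5937, 0.1445, 0.2264]
tcp_rot: [[-0.996, 0.093, -0.002], [0.093, 0.996, -0.0], [0.001, -0.001, -1.0]]
force: [0.4, 0.0, 0.2]
opening: 0.695
grasp_force: 0.0
```

Call:
{"op": "drive_tool", "data": {"steps": [[60,-0.2,-0.17,0,0,0,0],[60,-0.4,-0.34,0,0,0,0],[60,-0.6,-0.5,0,0,0,0],[60,-0.725,-0.603,0,0,0,0],[60,-0.725,-0.603,0,0,0,0],[60,-0.725,-0.603,0,0,0,0]]}}

```text
time_s: 31.55
position: [0.6716, 0.0666, 0.2267]
tcp_rot: [[-0.996, 0.092, -0.003], [0.092, 0.996, 0.001], [0.003, 0.001, -1.0]]
force: [0.0, 0.1, -0.5]
opening: 0.687
grasp_force: 0.0
```

```bash
python3 -c "
from h import *
go(.6742,.067,.13,84.7)"
```

```text
pos [0.6716 0.0666 0.2267] yaw 84.71 z axis [-3.e-03  9.e-04 -1.e+00] shift [-0.023  0.005  0.806] turn 0.0 q6 -88.5 t 31.55 F [ 0.   0.1 -0.5] open 59.8 grip 0.0
```

Call:
{"op": "drive_tool", "data": {"steps": [[60,-0.02,0.005,0.2,0,0,0],[60,-0.02,0.005,0.4,0,0,0],[60,-0.02,0.005,0.6,0,0,0],[60,-0.02,0.005,0.73,0,0,0],[60,-0.02,0.005,0.81,0,0,0],[60,-0.02,0.005,0.81,0,0,0],[60,-0.02,0.005,0.81,0,0,0]]}}

```text
time_s: 32.25
position: [0.6756, 0.0669, 0.1315]
tcp_rot: [[-0.996, 0.091, 0.001], [0.091, 0.996, -0.0], [-0.001, 0.0, -1.0]]
force: [-0.1, 0.5, 0.1]
opening: 0.686
grasp_force: 0.0
```

Call:
{"op": "drive_tool", "data": {"steps": [[10,0,0,0,0,0,0],[10,0,0,0,0,0,0],[10,0,0,0,0,0,0],[10,0,0,0,0,0,0],[10,0,0,0,0,0,0],[10,0,0,0,0,0,0],[10,0,0,0,0,0,0],[10,0,0,0,0,0,0]]}}

```text
time_s: 33.05
position: [0.6755, 0.0668, 0.1311]
tcp_rot: [[-0.996, 0.092, 0.001], [0.092, 0.996, 0.0], [-0.001, 0.0, -1.0]]
force: [-0.6, 1.6, 3.2]
opening: 0.381
grasp_force: 30.0
```

Call:
{"op": "drive_tool", "data": {"steps": [[10,0,0,-0.06,0,0,0],[10,0,0,-0.15,0,0,0],[10,0,0,-0.35,0,0,0],[10,0,0,-0.55,0,0,0],[10,0,0,-0.75,0,0,0],[10,0,0,-0.9,0,0,0],[10,0,0,-1,0,0,0],[10,0,0,-1,0,0,0]]}}

```text
time_s: 33.85
position: [0.6762, 0.0664, 0.2532]
tcp_rot: [[-0.996, 0.092, 0.004], [0.092, 0.996, -0.001], [-0.004, -0.0, -1.0]]
force: [0.4, 0.8, -1.8]
opening: 0.384
grasp_force: 30.0
```

```bash
python3 -c "
from h import *
go(.5003,.3005,.25,84.7)"
```

```text
pos [0.6762 0.0664 0.2532] yaw 84.74 z axis [ 4.3e-03 -6.0e-04 -1.0e+00] shift [1.639 1.809 0.019] turn 0.0 q6 -88.5 t 33.85 F [ 0.4  0.8 -1.8] open 33.4 grip 30.0
```

Call:
{"op": "drive_tool", "data": {"steps": [[10,0.13,0.14,0,0,0,0],[10,0.32,0.35,0,0,0,0],[10,0.52,0.57,0,0,0,0],[10,0.7,0.77,0,0,0,0],[10,0.818,0.904,0,0,0,0]]}}

```text
time_s: 34.35
position: [0.5846, 0.1851, 0.2493]
tcp_rot: [[-0.996, 0.091, -0.004], [0.091, 0.996, -0.0], [0.004, -0.0, -1.0]]
force: [0.6, -0.1, -1.5]
opening: 0.381
grasp_force: 30.0
```

Call:
{"op": "drive_tool", "data": {"steps": [[10,0.13,0.14,0,0,0,0],[10,0.32,0.35,0,0,0,0],[10,0.5,0.56,0,0,0,0],[10,0.66,0.73,0,0,0,0],[10,0.78,0.86,0,0,0,0],[10,0.81,0.895,0,0,0,0],[10,0.81,0.895,0,0,0,0]]}}

```text
time_s: 35.05
position: [0.4997, 0.2996, 0.25]
tcp_rot: [[-0.996, 0.09, -0.001], [0.09, 0.996, -0.001], [0.001, -0.001, -1.0]]
force: [-0.2, -0.0, -2.1]
opening: 0.384
grasp_force: 30.0
```

```bash
python3 -c "
from h import *
go(.5003,.3005,.1351,84.7)"
```

```text
pos [0.4997 0.2996 0.25  ] yaw 84.84 z axis [-0.0013 -0.0011 -1.    ] shift [-0.005  0.009  0.957] turn 0.002 q6 -64.8 t 35.05 F [-0.2 -0.  -2.1] open 33.4 grip 30.0
```

Call:
{"op": "drive_tool", "data": {"steps": [[10,0,0.01,0.15,0,0,0],[10,0,0.01,0.32,0,0,0],[10,0,0.01,0.5,0,0,0],[10,0,0.01,0.65,0,0,0],[10,0,0.01,0.78,0,0,0],[10,0,0.01,0.86,0,0,0],[10,0,0.01,0.91,0,0,0],[10,0,0.01,0.91,0,0,0]]}}

```text
time_s: 35.85
position: [0.5007, 0.3, 0.1408]
tcp_rot: [[-0.996, 0.092, -0.001], [0.092, 0.996, -0.001], [0.001, -0.001, -1.0]]
force: [-0.1, 0.4, -2.4]
opening: 0.383
grasp_force: 30.0
```

Call:
{"op": "drive_tool", "data": {"steps": [[10,0,0,0.008,0,0,0],[10,0,0,0.016,0,0,0],[10,0,0,0.024,0,0,0],[10,0,0,0.024,0,0,0]]}}

```text
time_s: 36.25
position: [0.5006, 0.3008, 0.139]
tcp_rot: [[-0.996, 0.091, 0.001], [0.091, 0.996, 0.0], [-0.001, 0.0, -1.0]]
force: [0.0, 0.3, -2.7]
opening: 0.382
grasp_force: 30.0
```

Call:
{"op": "drive_tool", "data": {"steps": [[10,0,0,0.008,0,0,0],[10,0,0,0.016,0,0,0],[10,0,0,0.024,0,0,0],[10,0,0,0.028,0,0,0],[10,0,0,0.032,0,0,0],[10,0,0,0.032,0,0,0]]}}

```text
time_s: 36.85
position: [0.5008, 0.3007, 0.1351]
tcp_rot: [[-0.996, 0.092, 0.0], [0.092, 0.996, 0.0], [-0.0, 0.0, -1.0]]
force: [-0.0, 0.8, 0.1]
opening: 0.379
grasp_force: 30.0
```

Call:
{"op": "drive_tool", "data": {"steps": [[10,0,0,0.004,0,0,0],[10,0,0,0.006,0,0,0],[10,0,0,0.006,0,0,0]]}}

```text
time_s: 37.15
position: [0.5011, 0.3008, 0.135]
tcp_rot: [[-0.996, 0.092, 0.001], [0.092, 0.996, 0.0], [-0.001, 0.001, -1.0]]
force: [0.5, 0.6, 4.7]
opening: 0.381
grasp_force: 30.0
```

On the floor. Releasing, rising and stepping aside for a final look.

Call:
{"op": "drive_tool", "data": {"steps": [[55,0,0,-0.003,0,0,0],[55,0,0,-0.005,0,0,0],[55,0,0,-0.005,0,0,0],[55,0,0,-0.005,0,0,0],[55,0,0,-0.005,0,0,0]]}}

```text
time_s: 37.65
position: [0.5005, 0.3006, 0.1345]
tcp_rot: [[-0.996, 0.092, -0.0], [0.092, 0.996, -0.0], [0.0, -0.0, -1.0]]
force: [-0.3, 0.4, -0.4]
opening: 0.625
grasp_force: 0.0
```

Call:
{"op": "drive_tool", "data": {"steps": [[55,0,0,-0.2,0,0,0],[55,0,0,-0.45,0,0,0],[55,0,0,-0.7,0,0,0],[55,0,0,-0.9,0,0,0],[55,0,0,-1,0,0,0]]}}

```text
time_s: 38.15
position: [0.5016, 0.3011, 0.2571]
tcp_rot: [[-0.996, 0.092, 0.004], [0.092, 0.996, 0.001], [-0.004, 0.002, -1.0]]
force: [1.7, 0.5, 0.5]
opening: 0.627
grasp_force: 0.0
```

Call:
{"op": "drive_tool", "data": {"steps": [[55,-0.2,-0.25,0,0,0,0],[55,-0.3,-0.5,0,0,0,0],[55,-0.3,-0.75,0,0,0,0],[55,-0.3,-1,0,0,0,0],[55,-0.3,-1,0,0,0,0],[55,-0.3,-1,0,0,0,0]]}}

```text
time_s: 38.75
position: [0.5251, 0.1775, 0.2541]
tcp_rot: [[-0.996, 0.093, -0.001], [0.093, 0.996, 0.0], [0.001, 0.0, -1.0]]
force: [-0.1, 0.9, 0.4]
opening: 0.635
grasp_force: 0.0
```

Run:
```python
from h import *
a=cap('top'); b=cap('scene')
P=depthpts(b);Z=P[...,2]
for x,y in((.508,.381),(.44,.389),(.5005,.3007),(.4326,.3065)):
    k=(np.hypot(P[...,0]-x,P[...,1]-y)<.03)&(Z>.132)&(Z<.17); print('cap',k.sum(),np.nanmean(P[k],0),np.nanpercentile(Z[k],95))
cv2.imwrite('pics/f1.png',a['color']); cv2.imwrite('pics/f2.png',cv2.resize(b['color'][120:330,150:500],None,fx=2.2,fy=2.2))
```

```text
cap 192 [0.51063048 0.38372061 0.14350265] 0.14788179375090527
cap 177 [0.44613651 0.3930481  0.14341266] 0.1479550231758019
cap 224 [0.50630172 0.30483992 0.14960378] 0.15812435794872587
cap 212 [0.43865527 0.31113732 0.14828703] 0.15698461841403089
```

View pics/f1.png

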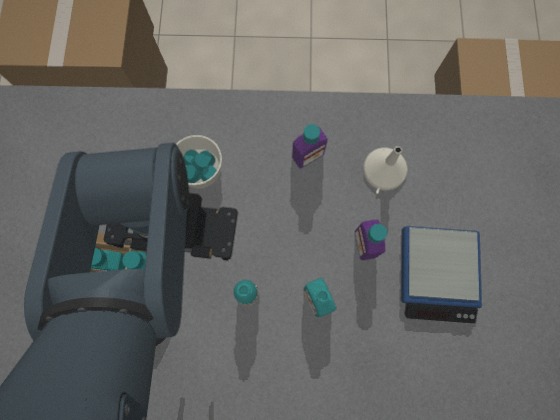

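View pics/f2.png

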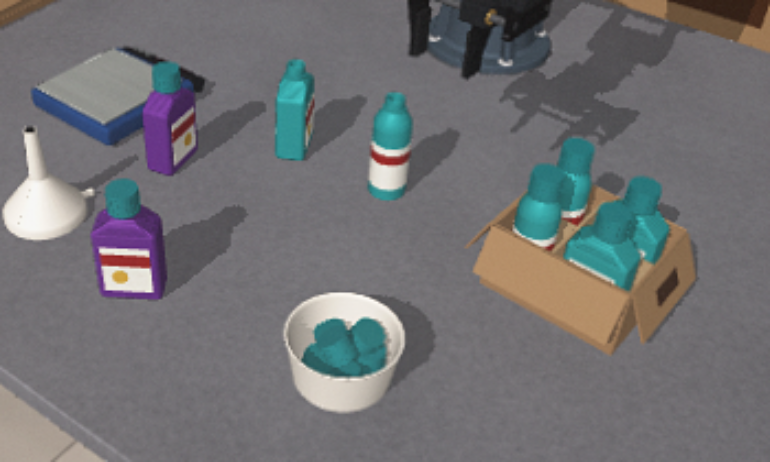

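The scene crop shows all four bottles upright in their own cells: rounds at (545,205) and (575,180), flats at (605,245) and (642,215). Cap tops at 146 and 156 mm match the bottles standing on the carton floor. In the top view the open bottles (245,292) and (320,297), the funnel and the tub are unmoved.

```bash
python3 -c "
from h import *
print(order.hand_in())"
```

```text
the job is handed in; nothing more can be done
None
```

The carton is packed and the job is handed in: both capped flat bottles are in the wide cells and both capped round bottles in the narrow cells, upright on the floor and set down gently, with everything else left where it stood, at about 39 s of the 112 s allowed.

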